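# Stand the knocked-over tool crock back up and refill it

## Task

The burgundy tool crock has been knocked over on the pottery bench. Stand it back upright in the free end of the wooden tray, beside the other two crocks, setting it down gently rather than dropping it; then, with the crock standing there let go, put its spilled ribbon tool back into it with the handle down and the wire loop up. Do not disturb the other two crocks, and leave the pale cup where it stands.

Things in the scene. Friction and masses are not known exactly. Their poses are not given: they have to be found in the camera images.
- crock: Burgundy glazed straight round tool crock, open at one end, a pale band at its base: 115 tall, 64 outer diameter, wall 5, floor 6 thick, 0.2 to 0.4 kg. Origin at the centre of the outside of its base; z axis along its centre line to the open mouth (z = 115). It starts lying on its side on the bench with its axis 32 above it, the mouth pointing roughly to the left (+y).
- crock_mouth (a point): Centre of the open mouth of the burgundy crock, at the rim, 115 along its z axis from its origin; axes as the crock's.
- tool: Potter's ribbon tool, 194 long, 50 to 80 g, lying flat on the bench, loop roughly to the left (+y), axis 9 above the bench. Origin: centre of the bare handle end; x axis along it to the loop: octagonal beech handle 18 across flats to x = 112, tapering to 13 at 122, brass ferrule (11 diameter) to 137, flat steel wire loop (40 wide, in its xy plane) to 194. Balances near x = 70.
- tray: Shallow wooden tray fixed to the bench, 130 by 360 outside, long side along its y axis (roughly left-right). Origin: centre of its underside. Floor 8 above the bench; rim 8 thick, its top 20 above the bench. The other crocks stand at its middle and +y end; the free end is the -y end, centred near x = 0, y = -115 in the tray's frame, between rim faces at x = -57, x = 57 and y = -172.
- crock_white: Round beige stoneware crock standing in the tray, 120 tall, 88 diameter, full of wooden tools (fixed in it) that rise to 240 above its base; 0.75 kg. Origin at the centre of its base.
- crock_black: Round black mug standing in the tray, 95 tall, 80 diameter, with a handle out to 67 from its axis and tools (fixed in it) that rise to 235 above its base; 0.65 kg. Origin at the centre of its base; handle along its +x.
- cup: Pale pink unglazed empty cup standing on the bench, 85 tall, about 76 diameter at the rim, 0.18 kg. Origin at the centre of its base.

How it is judged:
By the outcome, as a careful person would: the job done as asked, in the order asked, and still so for the second after the job is handed in, with the robot touching nothing.
It also fails if it takes over 72 s, if anything falls off the work surface, if the arm or the gripper's body presses on something with over 40 N, if the wrist force passes 120 N, or if a joint passes its speed limit or range.

## Robot

A 6-joint arm with a two-finger parallel gripper is mounted at the origin on the work surface. World frame = base frame: x ahead of the robot, y to its left, z up, the work surface at z = 0. Lengths are in mm, angles in degrees, forces in N, time in s.
With the tool pointing down it reaches from about 300 to 850 mm from the base axis. Payload 4.2 kg.
Tool frame: the origin (TCP) lies midway between the tips of the shut fingers; the grasp point (between the pads) lies env.hold_point_z behind it (env.hold_point_z is the distance from the TCP to the grasp point, in mm); z points along the fingers, y is the line along which they close (so a half turn about z gives the same grasp; the last joint's range is limited). The gripper opens to 91 mm and grips with 3 to 60 N. Pads are 32 mm wide; open, the fingers measure 118 mm over their backs; the gripper's body (76 mm by 178 mm) begins 60 mm behind the grasp point.
Start: joints at [-65.661, 18.312, 89.639, -0, 72.044, -1.146], TCP at [247.415, -519.066, 213.976] pointing down, gripper open.
Joint ranges: [-177.97, 177.97], [-48.28, 115.42], [12.27, 149.76], [-77.06, 257.06], [2.81, 150.46], [-146.56, 146.56]. Speed limits (degrees/s): [147.25, 147.25, 180, 180, 180, 180].

## Interface

Orientations are given as [roll, pitch, yaw] about the fixed x, y, z axes, in that order (R = Rz(yaw) Ry(pitch) Rx(roll)).
In Python, from workcell import env, viewer, spotter gives the robot as it stands.
- The arm moves only by the tool apply_moves, never from a script. Its arguments are lists of equal length, an entry for each row: "delta_pos": the shift along the world's x, y, z normalised to -1 to 1, where 1 is 120 mm, a list of three; "rot": the turn, a rotation vector about the world's x, y, z normalised to -1 to 1, where 1 is 1.5 rad, a list of three; "hand": the opening, from 0 (shut) to 1 (fully open). A call has 1 to 10 rows; each row is the pose to reach, as a shift and turn from the pose commanded when the call began; what a row does not reach only later rows make up. A row lasts 1/12 s, in which the tool goes at most 41.7 mm and 7.16 degrees, less where a joint would pass 70% of its speed; a pose out of reach is approached as far as the arm can. A call with a number of a shift or a turn outside -1 to 1 is refused whole. A call with a gripper value outside its range is refused whole. The fingers move at their own pace and stop on an object; "newtons" is the grip in N (left out, the last holds). Time passes only in rows, so rows that repeat a pose let the fingers close. It gives the time, the measured TCP pose, the force, the opening and the grip force at its end, in the units of the state.
- env.state(): the state, without advancing time (a new reading comes with each control period).
- viewer.grab_frame(name): name is "scene" or "top"; returns a dict with "pixels" (420x560x3 uint8, red, green, blue), "camera_matrix" (3x3 intrinsics, pixels), "R" (3x3) and "t" (3): a world point X has camera coordinates R X + t. Camera axes: x right, y down, z forward; pixel columns grow to the right and rows downward; lengths in mm; the calibration is good to about 2 mm. A picture is of the moment at which its call begins. There is no depth.
- env.job_done(): hands the job in; it is judged then, once.
Trained networks look in a picture, given as the dict that the camera call returned (one of the last four; its "shot" number tells which), for a name from the list of things; names that differ only in an ending like _2 or _b are one class to them, and where a whole thing is asked for, a point or a joint stands for the part that bears it (a point fixed in the world has none). Each returns a list of dicts, best first, with "score" (0 to 1); they miss things now and then, are a little off and sometimes report something else, mostly with a low value. They report only what shows in the picture. A call takes as long as a camera call.
- spotter.trace(picture, query): "mask" (420x560 bool, what is visible of it) and "box" ([centre column, centre row, width, height] in pixels, round what is visible of it).
- spotter.landmark_of(picture, query): "position" ([column, row] in pixels: a listed point, or the origin of a listed thing).
The state is a dict: "time_s": time; "qpos": joint angles; "qvel": joint speeds; "effort": joint torques, N m; "ee_pos": TCP position; "ee_rot": TCP orientation; "force": force on the tool from outside, world axes, zero at the start; "torque": the same for the moment, N m; "gripper_width": finger opening in mm; "gripper_force": force on a finger pad.
Only numpy, scipy, OpenCV 4.12 (cv2) and the standard library are available. Lean on these libraries where they do the work, as an engineer would, in place of code of your own. Each camera call takes 0.05 s, during which the arm holds its last target. There are 200 camera calls.

## Working session

There is one attempt and no reset: what is moved stays moved. The work goes in short steps, Python scripts to look and compute and a tool call to move; the robot and the scene stay as the last step left them, time stands still between calls to the robot, and variables do not carry over. Pictures are saved under pics/ and viewed, at most 11 in all, crops included, and the job is handed in when it is done.

Besides the shell and the picture viewer there is one more tool, called after ">>>" as name(argument=value, ...) on one line, values as JSON. apply_moves: Moves the arm, as the interface text tells. Its arguments: {"type":"object","properties":{"delta_pos":{"type":"array"},"rot":{"type":"array"},"hand":{"type":"array"},"newtons":{"type":"number"}},"required":["delta_pos","rot","hand"]}

```bash
mkdir -p pics; ls; cat > h.py <<'E'
import numpy as np, cv2
from workcell import env, viewer, spotter
def ray(f,p):
    K,R,t=map(np.array,(f["camera_matrix"],f["R"],f["t"]))
    t=t.reshape(3); d=R.T@np.linalg.solve(K,[p[0],p[1],1]); return -R.T@t,d
def at_z(f,p,z):
    c,d=ray(f,p); return c+d*(z-c[2])/d[2]
def tri(fs,ps):
    A=0;b=0
    for f,p in zip(fs,ps):
        c,d=ray(f,p); d=d/np.linalg.norm(d); M=np.eye(3)-np.outer(d,d); A=A+M; b=b+M@c
    return np.linalg.solve(A,b)
def proj(f,X):
    K,R,t=map(np.array,(f["camera_matrix"],f["R"],f["t"]))
    c=K@(R@np.array(X,float)+t.reshape(3)); return c[:2]/c[2]
def save(f,n): cv2.imwrite(f"pics/{n}.png",cv2.cvtColor(f["pixels"],cv2.COLOR_RGB2BGR))
E
python3 - <<'E'
from h import *
np.set_printoptions(precision=1,suppress=True)
print(env.hold_point_z, env.state())
F={n:viewer.grab_frame(n) for n in("scene","top")}
for n,f in F.items(): save(f,n+"0"); print(n,ray(f,(280,210)))
im=[cv2.imread(f"pics/{n}0.png") for n in F]
cv2.imwrite("pics/both0.png",cv2.resize(np.vstack(im),(560,600)) if 0 else np.hstack([cv2.resize(i,(400,300)) for i in im]))
for q in["crock","crock_mouth","tool","tray","crock_white","crock_black","cup"]:
    L=[]
    for n,f in F.items():
        r=spotter.landmark_of(f,q); m=spotter.trace(f,q)
        print(q,n,[(np.array(x["position"]),round(x["score"],2)) for x in r[:2]],"box",[(np.array(x["box"]),round(x["score"],2)) for x in m[:2]])
        if r:L.append((f,r[0]["position"]))
        if r: print("   z0",at_z(f,r[0]["position"],{"crock":32,"crock_mouth":32,"tool":9,"crock_white":8,"crock_black":8}.get(q,0)))
    if len(L)==2: print("  tri",tri(*zip(*L)))
E
```

```text
pics
18.8 {'time_s': 0.0, 'qpos': array([-65.7,  18.4,  89.7,  -0. ,  72. ,  -1.1]), 'qvel': array([-0. , -0. ,  0.1, -0. , -0. , -0.1]), 'effort': array([  0. , -41.2, -23.2,   0.1,   0. ,  -0. ]), 'ee_pos': array([ 247.2, -518.6,  213.1]), 'ee_rot': array([-179.9,   -0. ,   25.5]), 'force': array([-1.6, -0.8, -0.5]), 'torque': array([-0.,  0.,  0.]), 'gripper_force': 0.0, 'gripper_width': 91.53510749187242}
scene (array([1100.1, -434.9,  745.1]), array([-0.6,  0.4, -0.7]))
top (array([ 227.3,    3.2, 1498.8]), array([ 0.2,  0. , -1. ]))
crock scene [(array([242.5, 246.5]), 0.7)] box [(array([270.3, 241.1,  54.4,  32.6]), 0.84)]
   z0 [ 547.1 -158.4   32. ]
crock top [(array([329.4, 199. ]), 0.91)] box [(array([313.1, 193.1,  45.3,  30.2]), 0.84)]
   z0 [ 554.9 -136.    32. ]
  tri [ 550.3 -146.8   29.6]
crock_mouth scene [] box [(array([268.1, 240. ,  58. ,  42.6]), 0.81)]
crock_mouth top [(array([297.3, 184.6]), 0.85)] box [(array([317.4, 192.2,  43.4,  30.4]), 0.98)]
   z0 [596.2 -41.   32. ]
tool scene [(array([134.5, 295.6]), 0.72)] box [(array([176.5, 273.6,  85.6,  43.5]), 0.
[... 617 characters left out ...]
143.9, 158.2,  44.9,  47.8]), 0.84), (array([182.8, 165.7,  36. ,  47.6]), 0.32)]
   z0 [630.5 393.6   8. ]
  tri [636.4 399.5  -7.8]
crock_black scene [(array([393.9, 199.3]), 0.59)] box [(array([407.5, 165.8,  45.7,  87.1]), 0.91)]
   z0 [629.5 277.7   8. ]
crock_black top [(array([188.6, 176.8]), 0.71)] box [(array([181.3, 165.3,  39.8,  46.4]), 0.55)]
   z0 [618.5 285.3   8. ]
  tri [622.  287.9  -3.3]
cup scene [(array([359.1, 146.6]), 0.68), (array([423.6, 187.2]), 0.41)] box [(array([365.1, 136.4,  24.8,  34.9]), 0.77)]
   z0 [383.3 384.7   0. ]
cup top [(array([150.5, 256. ]), 0.58)] box [(array([144.6, 248.7,  29.3,  18.6]), 0.57)]
   z0 [378.5 384.6   0. ]
  tri [379.8 386.6  -3.1]
```

```bash
python3 - <<'E'
import cv2,numpy as np
a=cv2.imread("pics/scene0.png")[90:350,90:490];b=cv2.imread("pics/top0.png")[110:270,90:490]
cv2.imwrite("pics/v1.png",cv2.resize(a,(800,520),interpolation=2))
cv2.imwrite("pics/v2.png",cv2.resize(b,(800,320),interpolation=2))
E
```

```text
(no output)
```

View pics/v1.png

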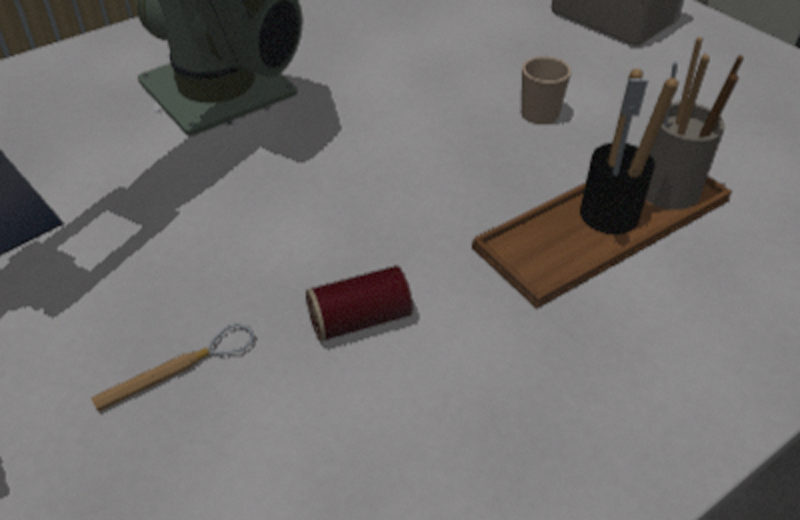

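View pics/v2.png

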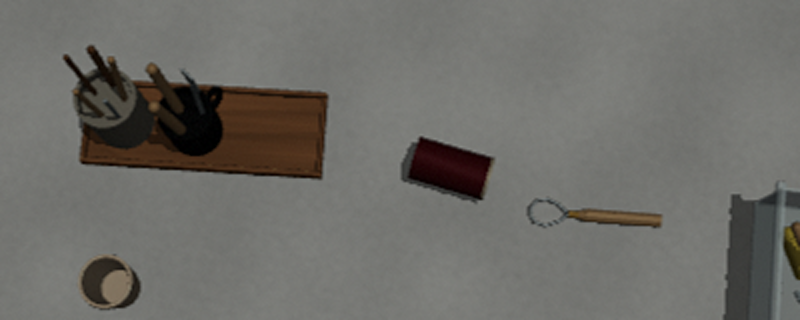

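Crock lies at crop (360,303) of the scene, mouth to the right; in the top view it is at (450,168), the tool's handle end at (661,220), loop at (527,212), and the tray's free end corners at (327,93)/(322,178), black handle up-right. Refining poses now.

```bash
cat >> h.py <<'E'
from scipy.optimize import minimize
def sil(f,P):
    m=np.zeros((420*4,560*4),np.uint8)
    q=np.array([proj(f,X) for X in P]); h=cv2.convexHull(np.round(q*4+1.5).astype(np.int32)); cv2.fillConvexPoly(m,h,1)
    return m.reshape(420,4,560,4).mean((1,3))
def fit(fs,ms,model,x0,d):
    def c(x):
        s=0
        for f,m in zip(fs,ms):
            a=sil(f,model(x)); s+=1-np.minimum(a,m).sum()/np.maximum(a,m).sum()
        return s
    x0=np.array(x0,float); S=np.vstack([x0]+[x0+np.eye(len(x0))[i]*d[i] for i in range(len(x0))])
    r=minimize(c,x0,method="Nelder-Mead",options=dict(initial_simplex=S,xatol=.1,fatol=1e-4,maxiter=200)); return r.x,r.fun
A=np.linspace(0,2*np.pi,40)
def lying(x):
    ph=np.radians(x[2]);u=np.array([np.cos(ph),np.sin(ph),0]);v=np.array([-u[1],u[0],0]);k=np.array([0,0,1])
    o=np.array([x[0],x[1],32]); return [o+u*s+32*(np.cos(a)*v+np.sin(a)*k) for s in(0,115) for a in A]
def standing(x,r=32,h=115,z=8): return [(x[0]+r*np.cos(a),x[1]+r*np.sin(a),zz) for zz in(z,z+h) for a in A]
E
python3 - <<'E'
from h import *
np.set_printoptions(precision=1,suppress=True)
F=[viewer.grab_frame(n) for n in("scene","top")]
ms=[spotter.trace(f,"crock")[0]["mask"].astype(float) for f in F]
for k in(F,ms),(F[:1],ms[:1]),(F[1:],ms[1:]): print("crock",fit(*k,lying,[552,-142,68],[10,10,8]))
t=F[1]
c=[at_z(t,p,20)[:2] for p in((253.5,156.5),(251,199),(130.5,191.5))]
print("corners",c, np.linalg.norm(c[0]-c[1]),np.linalg.norm(c[1]-c[2]))
ax=(c[2]-c[1])/np.linalg.norm(c[2]-c[1]);mid=(c[0]+c[1])/2; print("tray yaw dir",ax,"spot",mid+ax*65)
s=F[0]; sc=[at_z(s,(90+a/2,90+b/2),20)[:2] for a,b in((473,242),(537,300),(730,190))]; print("scene corners",sc)
ax2=(sc[2]-sc[1])/np.linalg.norm(sc[2]-sc[1]); print(ax2,(sc[0]+sc[1])/2+ax2*65)
for n,f,a,b in(("top",t,(420.5,220),(353.5,216)),("scene",s,(90+97/2,90+404/2),(90+256/2,90+337/2))):
    P,Q=at_z(f,a,9),at_z(f,b,9); print("tool",n,P,Q,np.linalg.norm(P-Q))
E
```

```text
crock (array([ 555.3, -149.9,   74.7]), np.float64(1.0671121854116308))
crock (array([ 552., -142.,   68.]), np.float64(1.0))
crock (array([ 555.3, -149.9,   74.7]), np.float64(0.06711218541163089))
corners [array([683. ,  91.8]), array([552.1,  94.9]), array([566.3, 452.2])] 130.923069356074 357.6318552403916
tray yaw dir [0. 1.] spot [620.1 158.3]
scene corners [array([564. ,  89.8]), array([687.5,  86.7]), array([697.1, 447.6])]
[0. 1.] [627.5 153.2]
tool top [ 502.8 -408.6    9. ] [ 510.2 -209.9    9. ] 198.77885479784985
tool scene [ 505.7 -406.7    9. ] [ 526.7 -216.7    9. ] 191.114845018125
```

>>> apply_moves(delta_pos=[[0.68,0.9,0],[0.68,0.9,0],[0.68,0.9,0],[0.68,0.9,0]], rot=[[0,0,0.143],[0,0,0.143],[0,0,0.143],[0,0,0.143]], hand=[1,1,1,1])

```text
time_s: 2.03
ee_pos: [331.2, -406.9, 214.1]
ee_rot: [-179.9, -0.2, 37.9]
force: [-0.1, 0.4, 0.3]
gripper_width: 91.1
gripper_force: 0.0
```

>>> apply_moves(delta_pos=[[0.68,0.9,0],[0.68,0.9,0],[0.68,0.9,0],[0.68,0.9,0]], rot=[[0,0,0.143],[0,0,0.143],[0,0,0.143],[0,0,0.143]], hand=[1,1,1,1])

```text
time_s: 2.37
ee_pos: [413.1, -299.3, 214.2]
ee_rot: [180.0, -0.1, 50.3]
force: [0.8, 0.0, 0.1]
gripper_width: 91.1
gripper_force: 0.0
```

>>> apply_moves(delta_pos=[[0.68,0.9,0],[0.68,0.9,0],[0.68,0.9,0],[0.68,0.9,0]], rot=[[0,0,0.143],[0,0,0.143],[0,0,0.143],[0,0,0.143]], hand=[1,1,1,1])

```text
time_s: 2.7
ee_pos: [495.0, -191.6, 214.1]
ee_rot: [179.9, -0.1, 62.5]
force: [0.2, -0.9, 0.2]
gripper_width: 91.1
gripper_force: 0.0
```

>>> apply_moves(delta_pos=[[0.68,0.9,0],[0.68,0.9,0],[0.68,0.9,0],[0.68,0.9,0],[0.68,0.9,0]], rot=[[0,0,0.143],[0,0,0.143],[0,0,0.143],[0,0,0.143],[0,0,0.143]], hand=[1,1,1,1,1])

```text
time_s: 3.12
ee_pos: [575.2, -85.6, 213.5]
ee_rot: [180.0, 0.0, 74.8]
force: [-0.5, -0.5, -0.6]
gripper_width: 91.4
gripper_force: 0.0
```

```bash
cat >> h.py <<'E'
from scipy.spatial.transform import Rotation as Ro
np.set_printoptions(precision=3,suppress=True)
def goto(hold,u_deg,tilt,hz=None):
    """tool pose: yaw u; tilt = degrees from down towards u. prints normalised deltas (hold point target)"""
    hz=env.hold_point_z if hz is None else hz
    s=env.state(); R0=Ro.from_euler("xyz",s["ee_rot"],degrees=True)
    p=np.radians(u_deg); v=np.array([np.sin(p),-np.cos(p),0])
    R1=Ro.from_rotvec(v*np.radians(tilt))*Ro.from_euler("xyz",[180,0,u_deg],degrees=True)
    tcp=np.array(hold)+hz*R1.apply([0,0,1]); d=tcp-s["ee_pos"]; r=(R1*R0.inv()).as_rotvec()
    print("t",s["time_s"],"pos",s["ee_pos"],"rot",s["ee_rot"],"w",s["gripper_width"],"q",s["qpos"])
    print("d/120",d/120,"r/1.5",r/1.5,"mm",np.linalg.norm(d),"deg",np.degrees(np.linalg.norm(r)))
E
python3 - <<'E'
from h import *
s=viewer.grab_frame("scene"); t=viewer.grab_frame("top"); save(s,"s1"); save(t,"t1")
for f in(s,t):
    im=cv2.cvtColor(f["pixels"],cv2.COLOR_RGB2HSV); m=((im[...,0]>165)|(im[...,0]<4))&(im[...,1]>120)&(im[...,2]>20)
    n,l,st,c=cv2.connectedComponentsWithStats(m.astype(np.uint8)); print([(a[:5],) for a in st[1:] if a[4]>80])
goto([572,-87,130],74.7,-20)
E
```

```text
[(array([411,  12,  22,  29, 391], dtype=int32),), (array([247, 224,  48,  35, 996], dtype=int32),)]
[]
t 3.2167 pos [573.277 -88.018 213.671] rot [-179.948    0.078   74.654] w 91.32472655353946 q [-9.823 18.807 88.949 -0.076 72.303  5.547]
d/120 [-0.025 -0.043 -0.844] r/1.5 [-0.224  0.061  0.001] mm 101.51308764432272 deg 19.92228266117602
```

```bash
python3 - <<'E'
from h import *
def seg(f):
    im=cv2.cvtColor(f["pixels"],cv2.COLOR_RGB2HSV); m=((im[...,0]>165)|(im[...,0]<4))&(im[...,1]>120)&(im[...,2]>20)
    m[:150]=0; return m.astype(float)
s=viewer.grab_frame("scene")
t=dict(s); 
import copy
tt=viewer.grab_frame("top"); im0=cv2.cvtColor(cv2.imread("pics/top0.png"),cv2.COLOR_BGR2RGB); tt=dict(tt,pixels=im0)
def band(x):
    ph=np.radians(x[2]); P=lying(x); u=np.array([np.cos(ph),np.sin(ph),0]); return [p+u*10 for p in P[:40]]+P[40:]
ms=[seg(s),seg(tt)]; ms[0][:, 400:]=0; print([m.sum() for m in ms])
# visible rim of base excluded approx
for k in([0,1],[0],[1]): print(fit([[s,tt][i] for i in k],[ms[i] for i in k],band,[554,-148,73],[10,10,8]))
E
```

```text
[np.float64(1002.0), np.float64(671.0)]
(array([ 553.009, -152.21 ,   73.778]), np.float64(0.3887272301583512))
(array([ 551.581, -151.108,   72.021]), np.float64(0.2013965087281796))
(array([ 551.571, -151.562,   73.256]), np.float64(0.18111693921629124))
```

>>> apply_moves(delta_pos=[[-0.03,-0.05,-0.84],[-0.03,-0.05,-0.84],[-0.03,-0.05,-0.84],[-0.03,-0.05,-0.84],[-0.03,-0.05,-0.84]], rot=[[-0.224,0.065,-0.01],[-0.224,0.065,-0.01],[-0.224,0.065,-0.01],[-0.224,0.065,-0.01],[-0.224,0.065,-0.01]], hand=[1,1,1,1,1])

```text
time_s: 3.73
ee_pos: [569.5, -93.3, 112.5]
ee_rot: [-179.7, 20.0, 73.9]
force: [0.8, -1.3, 0.8]
gripper_width: 91.2
gripper_force: 0.0
```

```bash
python3 - <<'E'
from h import *
goto([571,-89,34],74,-20)
s=viewer.grab_frame("scene"); save(s,"s2"); cv2.imwrite("pics/v3.png",cv2.resize(cv2.imread("pics/s2.png")[120:320,180:420],(720,600),interpolation=2))
E
```

```text
t 3.7333 pos [569.507 -93.3   112.526] rot [-179.68    20.012   73.918] w 91.1819157847217 q [  0.48   26.393  95.633 -20.982  65.73   26.626]
d/120 [-0.002 -0.016 -0.802] r/1.5 [-0.001 -0.003  0.002] mm 96.21113963330005 deg 0.3565345535900836
```

View pics/v3.png

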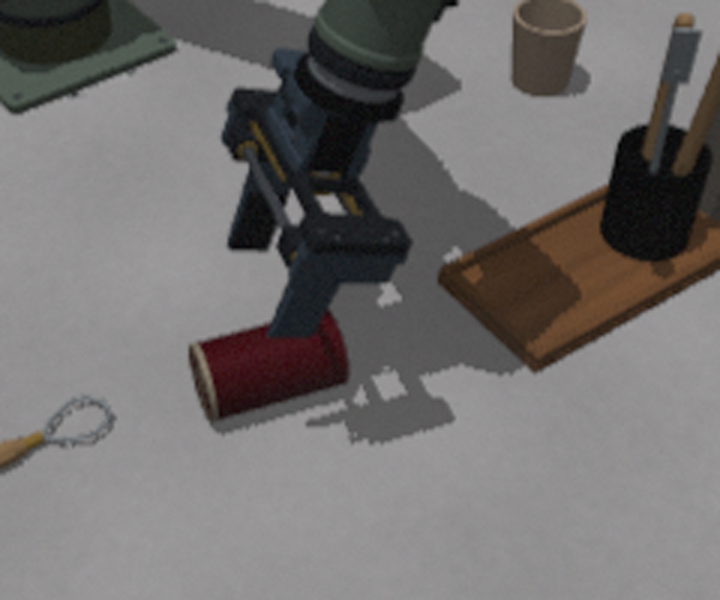

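The open gripper sits over the crock's middle (crop 300,330), tilted towards the base as intended. Descend and grip.

>>> apply_moves(delta_pos=[[0,-0.01,-0.3],[0,-0.01,-0.5],[0,-0.01,-0.65],[0,-0.01,-0.75],[0,-0.01,-0.8],[0,-0.01,-0.8]], rot=[[0,0,0],[0,0,0],[0,0,0],[0,0,0],[0,0,0],[0,0,0]], hand=[1,1,1,1,1,1])

```text
time_s: 4.28
ee_pos: [570.5, -95.4, 17.9]
ee_rot: [-179.9, 20.0, 73.7]
force: [0.9, -0.1, 0.3]
gripper_width: 91.1
gripper_force: 0.0
```

>>> apply_moves(delta_pos=[[0,0,0],[0,0,0],[0,0,0],[0,0,0],[0,0,0],[0,0,0],[0,0,0],[0,0,0]], rot=[[0,0,0],[0,0,0],[0,0,0],[0,0,0],[0,0,0],[0,0,0],[0,0,0],[0,0,0]], hand=[0.75,0.7,0.65,0.6,0.55,0.5,0.5,0.5], newtons=30)

```text
time_s: 4.95
ee_pos: [571.2, -94.3, 18.1]
ee_rot: [-180.0, 20.0, 73.8]
force: [1.4, -0.2, 4.7]
gripper_width: 64.0
gripper_force: 29.9
```

>>> apply_moves(delta_pos=[[0,0,0.15],[0,0,0.35],[0,0,0.6],[0,0,0.85],[0,0,1],[0,0,1]], rot=[[0,0,0],[0,0,0],[0,0,0],[0,0,0],[0,0,0],[0,0,0]], hand=[0.5,0.5,0.5,0.5,0.5,0.5])

```text
time_s: 5.45
ee_pos: [572.0, -94.0, 140.4]
ee_rot: [179.8, 19.9, 73.7]
force: [0.6, -1.2, -2.0]
gripper_width: 64.7
gripper_force: 30.0
```

>>> apply_moves(delta_pos=[[0,0,0.05],[0,0.02,0.1],[0,0.05,0.15],[0,0.1,0.2],[0,0.1,0.2],[0,0.1,0.2],[0,0.1,0.2],[0,0.1,0.2],[0,0.1,0.2],[0,0.1,0.2]], rot=[[0.05,-0.015,0],[0.12,-0.035,0],[0.19,-0.055,0],[0.26,-0.076,0],[0.33,-0.096,0],[0.4,-0.116,0],[0.46,-0.134,0],[0.503,-0.146,0],[0.503,-0.146,0],[0.503,-0.146,0]], hand=[0.5,0.5,0.5,0.5,0.5,0.5,0.5,0.5,0.5,0.5])

```text
time_s: 6.28
ee_pos: [568.8, -82.9, 158.7]
ee_rot: [-179.5, -24.9, 73.5]
force: [-1.0, -0.1, -3.1]
gripper_width: 64.5
gripper_force: 30.0
```

>>> apply_moves(delta_pos=[[0,0,0],[0,0,0],[0,0,0],[0,0,0],[0,0,0],[0,0,0],[0,0,0],[0,0,0],[0,0,0],[0,0,0]], rot=[[0.05,-0.015,0],[0.12,-0.035,0],[0.19,-0.055,0],[0.26,-0.076,0],[0.33,-0.096,0],[0.4,-0.116,0],[0.46,-0.134,0],[0.503,-0.146,0],[0.503,-0.146,0],[0.503,-0.146,0]], hand=[0.5,0.5,0.5,0.5,0.5,0.5,0.5,0.5,0.5,0.5])

```text
time_s: 7.12
ee_pos: [570.2, -81.5, 159.6]
ee_rot: [-179.3, -69.8, 73.4]
force: [-0.1, 0.2, -2.8]
gripper_width: 64.3
gripper_force: 30.0
```

```bash
python3 - <<'E'
from h import *
goto([623,156,150],73.8,70)
s=viewer.grab_frame("scene"); t=viewer.grab_frame("top"); save(s,"s3"); save(t,"t3")
a=cv2.imread("pics/s3.png")[60:320,180:480]; b=cv2.imread("pics/t3.png")[100:280,90:390]
cv2.imwrite("pics/v4.png",np.hstack([cv2.resize(a,(400,347)),cv2.resize(cv2.copyMakeBorder(b,0,80,0,0,0),(400,347))]))
E
```

```text
t 7.1167 pos [570.218 -81.493 159.623] rot [-179.298  -69.839   73.37 ] w 64.33689213867316 q [-39.536  37.956 101.128  59.312  89.212 -52.874]
d/120 [ 0.481  2.12  -0.134] r/1.5 [ 0.001 -0.003 -0.003] mm 261.4132067131644 deg 0.3693006781623853
```

View pics/v4.png

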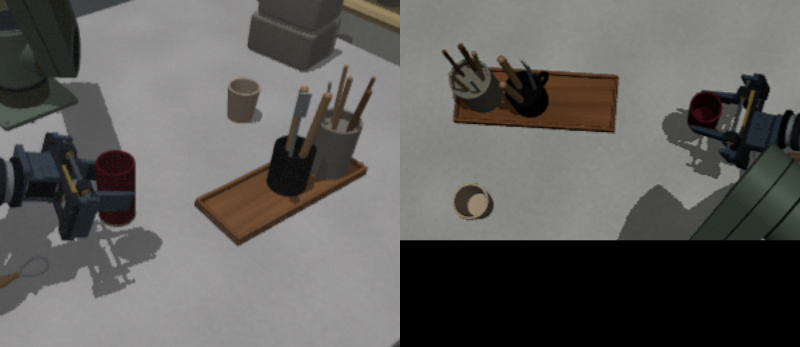

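Crock hangs upright in the grip (scene crop 115,185), mouth up; tray free end clear. Move over.

>>> apply_moves(delta_pos=[[0.03,0.12,0],[0.09,0.35,0],[0.16,0.6,0],[0.22,0.85,0],[0.25,1,0],[0.25,1,0]], rot=[[0,0,0],[0,0,0],[0,0,0],[0,0,0],[0,0,0],[0,0,0]], hand=[0.5,0.5,0.5,0.5,0.5,0.5])

```text
time_s: 7.72
ee_pos: [599.1, 42.8, 162.6]
ee_rot: [-180.0, -70.0, 74.3]
force: [-0.1, 0.2, -3.4]
gripper_width: 64.4
gripper_force: 30.0
```

>>> apply_moves(delta_pos=[[0.03,0.12,-0.02],[0.09,0.35,-0.05],[0.14,0.6,-0.1],[0.2,0.85,-0.15],[0.23,1,-0.15],[0.23,1,-0.15],[0.23,1,-0.15]], rot=[[0,0,0],[0,0,0],[0,0,0],[0,0,0],[0,0,0],[0,0,0],[0,0,0]], hand=[0.5,0.5,0.5,0.5,0.5,0.5,0.5])

```text
time_s: 8.3
ee_pos: [627.4, 159.2, 143.9]
ee_rot: [179.9, -69.9, 74.2]
force: [0.5, -0.4, -3.0]
gripper_width: 64.7
gripper_force: 30.0
```

```bash
python3 - <<'E'
from h import *
goto([623,156,73],73.8,70)
s=viewer.grab_frame("scene"); t=viewer.grab_frame("top"); save(s,"s4"); save(t,"t4")
L=[]
for f in(s,t):
    for q in("crock_mouth","crock"):
        r=spotter.landmark_of(f,q); print(q,[(np.array(x["position"]),round(x["score"],2)) for x in r[:1]])
        if r and q=="crock_mouth": L.append((f,r[0]["position"]))
if len(L)==2: print(tri(*zip(*L)))
a=cv2.imread("pics/s4.png")[80:280,260:480]; b=cv2.imread("pics/t4.png")[110:270,100:360]
cv2.imwrite("pics/v5.png",np.hstack([cv2.resize(a,(400,364)),cv2.resize(cv2.copyMakeBorder(b,0,77,0,0,0),(400,364))]))
E
```

```text
t 8.3 pos [627.368 159.208 143.929] rot [179.914 -69.938  74.171] w 64.66168997990069 q [-16.085  35.99  110.082  78.348  73.553 -54.442]
d/120 [ 0.005  0.115 -0.645] r/1.5 [ 0.001  0.    -0.003] mm 78.57455280239051 deg 0.29860125557026845
crock_mouth [(array([365.5, 154.9]), 0.63)]
crock [(array([359.7, 193.1]), 0.9)]
crock_mouth [(array([230.1, 156.6]), 0.97)]
crock [(array([232., 170.]), 0.69)]
[620.888 140.375 213.162]
```

View pics/v5.png

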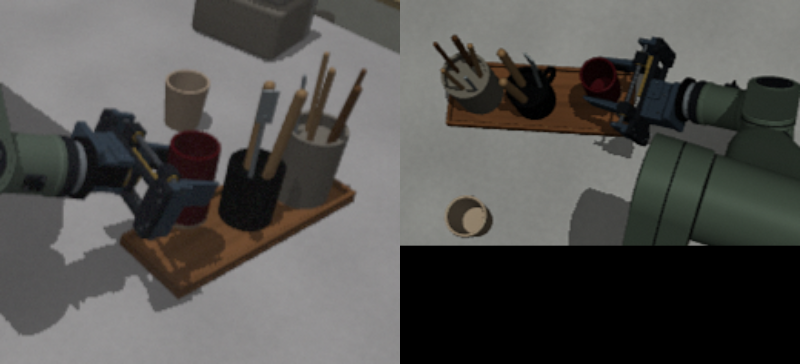

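The crock is upright over the free end, mouth triangulated at (621,140,213), agreeing with the grip. Shift 14 in y and lower.

>>> apply_moves(delta_pos=[[0,0.06,-0.1],[0,0.115,-0.22],[0,0.115,-0.34],[0,0.115,-0.43],[0,0.115,-0.5],[0,0.115,-0.54],[0,0.115,-0.54]], rot=[[0,0,0],[0,0,0],[0,0,0],[0,0,0],[0,0,0],[0,0,0],[0,0,0]], hand=[0.5,0.5,0.5,0.5,0.5,0.5,0.5])

```text
time_s: 9.18
ee_pos: [627.8, 171.1, 77.3]
ee_rot: [-179.6, -70.0, 73.5]
force: [0.2, 0.3, -2.1]
gripper_width: 64.7
gripper_force: 30.0
```

```bash
python3 - <<'E'
from h import *
goto([623,156,73],73.8,70)
print(env.state()["force"])
s=viewer.grab_frame("scene"); t=viewer.grab_frame("top")
L=[(f,spotter.landmark_of(f,"crock_mouth")[0]["position"]) for f in(s,t)]; print(L[0][1],L[1][1],tri(*zip(*L)))
E
```

```text
t 9.1833 pos [627.821 171.083  77.327] rot [-179.559  -69.968   73.484] w 64.65470326343308 q [-14.903  42.204 111.988  81.985  71.547 -62.525]
d/120 [ 0.001  0.016 -0.09 ] r/1.5 [-0.    -0.002 -0.001] mm 10.92070743463539 deg 0.1833669848316347
[ 0.196  0.259 -2.089]
[366.4, 176.5] [227.0, 164.1] [621.193 155.923 142.749]
```

>>> apply_moves(delta_pos=[[0,0,-0.015],[0,0,-0.03],[0,0,-0.045],[0,0,-0.06],[0,0,-0.07],[0,0,-0.07]], rot=[[0,0,0],[0,0,0],[0,0,0],[0,0,0],[0,0,0],[0,0,0]], hand=[0.5,0.5,0.5,0.5,0.5,0.5])

```text
time_s: 9.88
ee_pos: [627.7, 171.6, 69.6]
ee_rot: [-179.7, -70.0, 73.7]
force: [-0.1, -0.1, -3.2]
gripper_width: 64.9
gripper_force: 30.0
```

>>> apply_moves(delta_pos=[[0,0,-0.01],[0,0,-0.015],[0,0,-0.02],[0,0,-0.025],[0,0,-0.025]], rot=[[0,0,0],[0,0,0],[0,0,0],[0,0,0],[0,0,0]], hand=[0.5,0.5,0.5,0.5,0.5])

```text
time_s: 10.3
ee_pos: [627.9, 171.6, 68.1]
ee_rot: [-179.9, -70.1, 73.8]
force: [-0.4, -1.6, 3.4]
gripper_width: 64.4
gripper_force: 29.9
```

>>> apply_moves(delta_pos=[[0,0,0],[0,0,0],[0,0,0],[0,0,0],[0,0,0],[0,0,0],[0,0,0],[0,0,0]], rot=[[0,0,0],[0,0,0],[0,0,0],[0,0,0],[0,0,0],[0,0,0],[0,0,0],[0,0,0]], hand=[0.69,0.71,0.73,0.76,0.8,0.85,0.9,0.9])

```text
time_s: 10.97
ee_pos: [627.8, 171.6, 66.8]
ee_rot: [-179.8, -70.0, 73.8]
force: [-0.2, 0.2, -0.5]
gripper_width: 82.2
gripper_force: 0.0
```

```bash
python3 - <<'E'
from h import *
goto([623,156,73],73.8,70)
print(env.state()["force"])
s=viewer.grab_frame("scene"); t=viewer.grab_frame("top"); save(s,"s5")
L=[(f,spotter.landmark_of(f,"crock_mouth")[0]["position"]) for f in(s,t)]; print(L[0][1],L[1][1],tri(*zip(*L)))
E
```

```text
t 10.9667 pos [627.788 171.604  66.806] rot [-179.805  -69.971   73.766] w 82.15543519124245 q [-14.853  43.251 112.121  82.406  71.375 -63.847]
d/120 [ 0.001  0.011 -0.002] r/1.5 [ 0.    -0.001 -0.002] mm 1.388192622297761 deg 0.16616012164590607
[-0.243  0.246 -0.515]
[366.1, 180.9] [225.7, 165.3] [621.164 159.982 127.305]
```

>>> apply_moves(delta_pos=[[-0.026,-0.09,0.034],[-0.078,-0.27,0.103],[-0.14,-0.48,0.18],[-0.2,-0.69,0.26],[-0.263,-0.9,0.342],[-0.263,-0.9,0.342]], rot=[[0,0,0],[0,0,0],[0,0,0],[0,0,0],[0,0,0],[0,0,0]], hand=[0.9,0.9,0.9,0.9,0.9,0.9])

```text
time_s: 11.67
ee_pos: [597.1, 58.8, 109.8]
ee_rot: [179.5, -69.9, 74.1]
force: [1.1, -0.2, 0.7]
gripper_width: 82.3
gripper_force: 0.0
```

```bash
python3 - <<'E'
from h import *
s=viewer.grab_frame("scene"); t=viewer.grab_frame("top"); save(s,"s6"); save(t,"t6")
L=[(f,spotter.landmark_of(f,"crock_mouth")[0]["position"]) for f in(s,t)]; print("mouth",tri(*zip(*L)),[at_z(f,p,123) for f,p in L])
L=[(f,spotter.landmark_of(f,"crock")[0]["position"]) for f in(s,t)]; print("base",tri(*zip(*L)),[at_z(f,p,8) for f,p in L])
ms=[spotter.trace(f,"crock")[0]["mask"].astype(float) for f in(s,t)]; print("fit",fit([s,t],ms,standing,[622,157],[8,8]))
# tool handle segmentation
for n,f in(("s",s),("t",t)):
    for x in spotter.trace(f,"tool")[:1]:
        ys,xs=np.nonzero(x["mask"]); P=np.array([at_z(f,p,9)[:2] for p in zip(xs,ys)]); c=P.mean(0); w=np.linalg.svd(P-c,full_matrices=False)[2][0]; w*=np.sign(w[1]); k=(P-c)@w
        print("tool",n,x["score"],c,np.degrees(np.arctan2(w[1],w[0])),"ends",c+w*k.min(),c+w*k.max())
    r=spotter.landmark_of(f,"tool"); print(r and at_z(f,r[0]["position"],9))
goto([510,-305,120],87,0,0)
a=cv2.imread("pics/s6.png")[80:340,110:470]; b=cv2.imread("pics/t6.png")[110:270,170:450]
cv2.imwrite("pics/v6.png",np.hstack([cv2.resize(a,(400,289)),cv2.resize(cv2.copyMakeBorder(b,0,42,0,0,0),(400,289))]))
E
```

```text
mouth [620.867 157.554 130.596] [array([613.433, 161.009, 123.   ]), array([625.615, 161.419, 123.   ])]
base [617.694 162.823   5.862] [array([617.896, 158.426,   8.   ]), array([618.935, 164.807,   8.   ])]
fit (array([621.462, 160.862]), np.float64(0.12777348312123227))
tool s 0.76 [ 506.807 -339.459] 84.66325789683428 ends [ 500.329 -408.812] [ 516.997 -230.378]
[ 502.209 -415.043    9.   ]
tool t 0.56 [ 505.379 -373.115] 85.53950354475661 ends [ 502.96  -404.128] [ 507.823 -341.786]
[ 504.06  -411.562    9.   ]
t 12.2667 pos [596.143  64.064 107.854] rot [-179.758  -69.987   73.764] w 82.26656401701113 q [-26.323  39.52  110.589  71.08   77.724 -59.798]
d/120 [-0.718 -3.076  0.101] r/1.5 [-0.805  0.134  0.133] mm 379.178716345066 deg 71.04297161527532
```

View pics/v6.png

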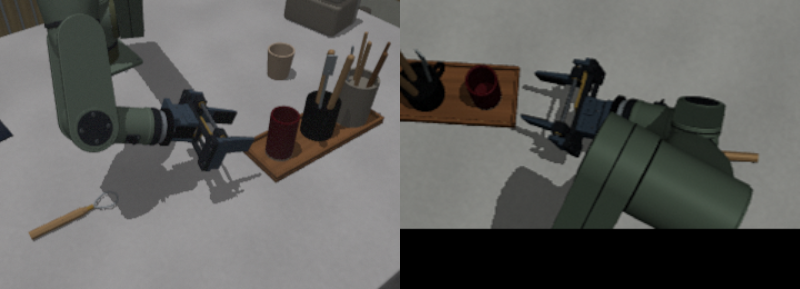

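Crock stands upright at ≈(621,160) in the tray's free end, let go (scene crop 283,132); tool untouched at (65,217), direction ≈85.5°. Going back for the tool.

>>> apply_moves(delta_pos=[[-0.05,-0.2,0.15],[-0.1,-0.5,0.3],[-0.2,-0.9,0.4],[-0.2,-0.9,0.4],[-0.2,-0.9,0.4],[-0.2,-0.9,0.4]], rot=[[-0.4,0.067,0.067],[-0.4,0.067,0.067],[-0.4,0.067,0.067],[-0.4,0.067,0.067],[-0.4,0.067,0.067],[-0.4,0.067,0.067]], hand=[0.6,0.6,0.6,0.6,0.6,0.6])

```text
time_s: 12.77
ee_pos: [574.3, -43.3, 160.4]
ee_rot: [176.9, -35.0, 82.4]
force: [0.6, -0.0, 1.2]
gripper_width: 54.7
gripper_force: 0.0
```

>>> apply_moves(delta_pos=[[-0.25,-1,0],[-0.25,-1,0],[-0.25,-1,0],[-0.25,-1,0],[-0.25,-1,0],[-0.25,-1,0]], rot=[[-0.4,0.067,0.067],[-0.4,0.067,0.067],[-0.4,0.067,0.067],[-0.4,0.067,0.067],[-0.4,0.067,0.067],[-0.4,0.067,0.067]], hand=[0.6,0.6,0.6,0.6,0.6,0.6])

```text
time_s: 13.27
ee_pos: [541.5, -161.0, 154.9]
ee_rot: [-179.7, -0.5, 87.3]
force: [0.2, 0.4, 0.6]
gripper_width: 55.0
gripper_force: 0.0
```

>>> apply_moves(delta_pos=[[-0.25,-1,-0.2],[-0.25,-1,-0.2],[-0.25,-1,-0.2],[-0.25,-1,-0.2],[-0.25,-1,-0.2]], rot=[[0,0,0],[0,0,0],[0,0,0],[0,0,0],[0,0,0]], hand=[0.6,0.6,0.6,0.6,0.6])

```text
time_s: 13.68
ee_pos: [510.1, -285.6, 129.6]
ee_rot: [-179.7, -0.7, 86.8]
force: [-0.6, 0.8, -0.8]
gripper_width: 54.4
gripper_force: 0.0
```

```bash
python3 - <<'E'
from h import *
goto([511,-308,60],85.5,0,0)
s=viewer.grab_frame("scene"); t=viewer.grab_frame("top"); save(s,"s7"); save(t,"t7")
for n,f in(("s",s),("t",t)):
    for x in spotter.trace(f,"tool")[:1]:
        ys,xs=np.nonzero(x["mask"]); P=np.array([at_z(f,p,9)[:2] for p in zip(xs,ys)]); c=P.mean(0); w=np.linalg.svd(P-c,full_matrices=False)[2][0]; w*=np.sign(w[1]); k=(P-c)@w
        print("tool",n,x["score"],c,np.degrees(np.arctan2(w[1],w[0])),"ends",c+w*k.min(),c+w*k.max())
E
```

```text
t 13.6833 pos [ 510.121 -285.603  129.575] rot [-179.703   -0.712   86.795] w 54.414697281537194 q [-30.655  23.121  95.095   0.558  62.377 -27.713]
d/120 [ 0.007 -0.187 -0.58 ] r/1.5 [-0.008 -0.003 -0.015] mm 73.09648065825665 deg 1.5089615694691458
tool s 0.77 [ 505.776 -344.461] 87.5481275813904 ends [ 503.004 -409.195] [ 509.012 -268.887]
```

>>> apply_moves(delta_pos=[[0,-0.187,-0.3],[0,-0.187,-0.6],[0,-0.187,-0.7],[0,-0.187,-0.7],[0,-0.187,-0.7]], rot=[[-0.008,-0.003,-0.01],[-0.008,-0.003,-0.01],[-0.008,-0.003,-0.01],[-0.008,-0.003,-0.01],[-0.008,-0.003,-0.01]], hand=[0.6,0.6,0.6,0.6,0.6])

```text
time_s: 14.3
ee_pos: [512.6, -305.8, 47.9]
ee_rot: [179.8, 0.2, 86.3]
force: [0.8, -0.9, 0.2]
gripper_width: 54.9
gripper_force: 0.0
```

```bash
python3 - <<'E'
from h import *
goto([511,-308,4.5],86,0,0)
s=viewer.grab_frame("scene"); save(s,"s8"); cv2.imwrite("pics/v7.png",cv2.resize(cv2.imread("pics/s8.png")[170:330,110:310],(750,600),interpolation=2))
E
```

```text
t 14.3 pos [ 512.61  -305.784   47.902] rot [179.802   0.209  86.268] w 54.89423744897699 q [-31.87   28.494  99.554  -0.115  51.679 -28.067]
d/120 [-0.013 -0.018 -0.362] r/1.5 [ 0.003  0.002 -0.003] mm 43.487924015908135 deg 0.3934082614465123
```

View pics/v7.png

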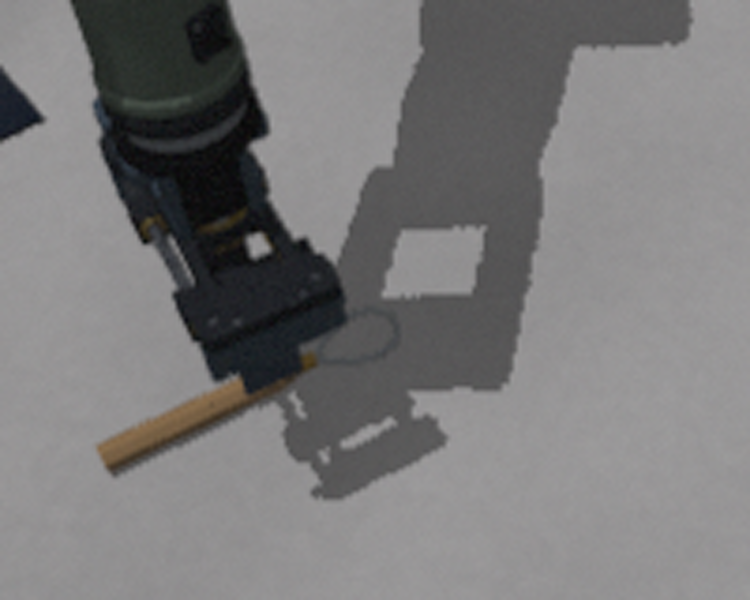

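The near finger hangs over the upper handle (crop 270,370), just short of the ferrule (310,360). Descend and grip.

>>> apply_moves(delta_pos=[[-0.01,-0.02,-0.12],[-0.01,-0.02,-0.24],[-0.01,-0.02,-0.32],[-0.01,-0.02,-0.36],[-0.01,-0.02,-0.36]], rot=[[0,0,0],[0,0,0],[0,0,0],[0,0,0],[0,0,0]], hand=[0.6,0.6,0.6,0.6,0.6])

```text
time_s: 14.77
ee_pos: [511.2, -309.0, 4.8]
ee_rot: [179.8, 0.3, 86.2]
force: [-0.9, 0.4, -0.1]
gripper_width: 54.8
gripper_force: 0.0
```

>>> apply_moves(delta_pos=[[0,0,0],[0,0,0],[0,0,0],[0,0,0],[0,0,0],[0,0,0],[0,0,0],[0,0,0]], rot=[[0,0,0],[0,0,0],[0,0,0],[0,0,0],[0,0,0],[0,0,0],[0,0,0],[0,0,0]], hand=[0.4,0.3,0.2,0.1,0.1,0.1,0.1,0.1], newtons=25)

```text
time_s: 15.43
ee_pos: [511.1, -309.3, 5.1]
ee_rot: [179.8, 0.3, 86.2]
force: [-0.8, 0.9, 2.9]
gripper_width: 17.6
gripper_force: 25.0
```

>>> apply_moves(delta_pos=[[0,0,0.2],[0,0,0.5],[0,0,0.8],[0,0,1],[0,0,1]], rot=[[0,0,0],[0,0,0],[0,0,0],[0,0,0],[0,0,0]], hand=[0.1,0.1,0.1,0.1,0.1])

```text
time_s: 15.85
ee_pos: [514.1, -311.2, 130.7]
ee_rot: [179.2, 0.6, 86.2]
force: [0.5, -0.8, -0.1]
gripper_width: 17.8
gripper_force: 25.0
```

>>> apply_moves(delta_pos=[[0,0.1,0.2],[0.05,0.2,0.4],[0.1,0.3,0.6],[0.15,0.4,0.8],[0.2,0.5,0.9],[0.2,0.5,1],[0.2,0.5,1],[0.2,0.5,1],[0.2,0.5,1]], rot=[[0.06,-0.004,0],[0.13,-0.009,0],[0.2,-0.014,0],[0.27,-0.019,0],[0.34,-0.024,0],[0.41,-0.029,0],[0.48,-0.034,0],[0.523,-0.037,0],[0.523,-0.037,0]], hand=[0.1,0.1,0.1,0.1,0.1,0.1,0.1,0.1,0.1])

```text
time_s: 16.6
ee_pos: [534.1, -251.1, 240.5]
ee_rot: [-180.0, -45.0, 85.7]
force: [-1.6, 0.7, -0.6]
gripper_width: 17.6
gripper_force: 25.0
```

>>> apply_moves(delta_pos=[[0,0.1,0],[0.05,0.2,0],[0.1,0.35,0],[0.15,0.5,0],[0.2,0.65,0],[0.2,0.8,0],[0.2,0.8,0],[0.2,0.8,0],[0.2,0.8,0]], rot=[[0.06,-0.004,0],[0.13,-0.009,0],[0.2,-0.014,0],[0.27,-0.019,0],[0.34,-0.024,0],[0.41,-0.029,0],[0.48,-0.034,0],[0.523,-0.037,0],[0.523,-0.037,0]], hand=[0.1,0.1,0.1,0.1,0.1,0.1,0.1,0.1,0.1])

```text
time_s: 17.35
ee_pos: [558.8, -152.0, 241.3]
ee_rot: [-78.5, -89.8, -15.7]
force: [0.3, 0.5, -0.8]
gripper_width: 17.7
gripper_force: 25.0
```

```bash
python3 - <<'E'
from h import *
goto([621,165,245],86,90,0)
s=viewer.grab_frame("scene"); t=viewer.grab_frame("top"); save(s,"s9"); save(t,"t9")
for q in["tool"]:
    L=[]
    for f in(s,t):
        r=spotter.landmark_of(f,q); print([(np.array(x["position"]),round(x["score"],2)) for x in r[:1]])
        if r: L.append((f,r[0]["position"]))
    if len(L)==2: print("tool origin",tri(*zip(*L)))
a=cv2.imread("pics/s9.png")[40:300,110:470]
cv2.imwrite("pics/v8.png",cv2.resize(a,(800,578)))
E
```

```text
t 17.35 pos [ 558.848 -152.016  241.263] rot [-78.495 -89.78  -15.739] w 17.68098895145956 q [-43.259  47.133  85.682  61.184 117.542 -49.79 ]
d/120 [0.518 2.642 0.031] r/1.5 [-0.001 -0.002  0.003] mm 323.07299831284854 deg 0.32142836433398025
[(array([240.1, 216.6]), 0.8)]
[(array([195.5, 173.4]), 0.58)]
tool origin [542.895  53.006 121.988]
```

View pics/v8.png

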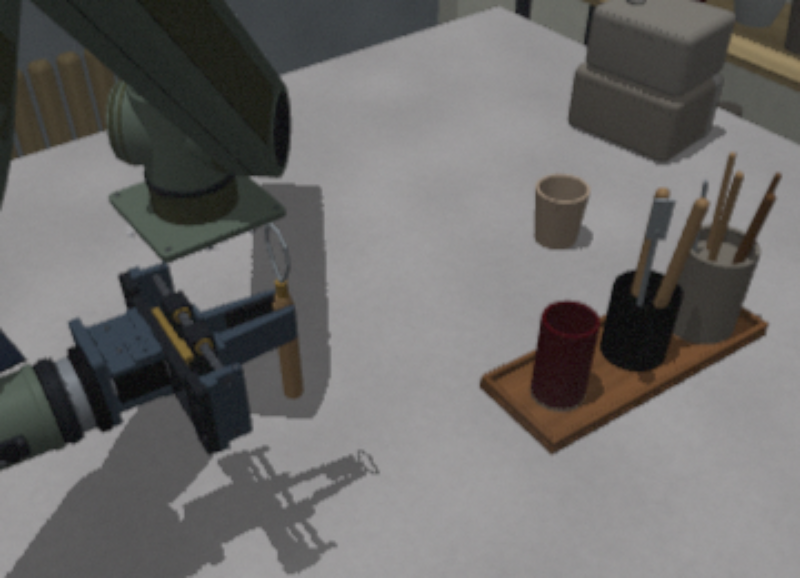

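Tool is held vertical, loop up, handle end at crop (292,397), well clear; crock standing at (565,355). Carry it over.

>>> apply_moves(delta_pos=[[0.03,0.15,0.02],[0.08,0.4,0.05],[0.13,0.7,0.08],[0.18,0.95,0.1],[0.18,0.95,0.1]], rot=[[0,0,0],[0,0,0],[0,0,0],[0,0,0],[0,0,0]], hand=[0.1,0.1,0.1,0.1,0.1])

```text
time_s: 17.97
ee_pos: [580.2, -34.6, 259.0]
ee_rot: [127.6, -89.5, 138.4]
force: [-0.2, -0.1, -0.8]
gripper_width: 17.7
gripper_force: 25.0
```

>>> apply_moves(delta_pos=[[0.03,0.15,0],[0.08,0.4,0],[0.13,0.65,0],[0.17,0.85,0],[0.17,0.85,0]], rot=[[0,0,0],[0,0,0],[0,0,0],[0,0,0],[0,0,0]], hand=[0.1,0.1,0.1,0.1,0.1])

```text
time_s: 18.38
ee_pos: [600.5, 66.2, 258.2]
ee_rot: [125.4, -89.5, 140.6]
force: [0.3, 0.2, -0.4]
gripper_width: 17.6
gripper_force: 25.0
```

>>> apply_moves(delta_pos=[[0.03,0.15,0],[0.08,0.4,0],[0.13,0.65,0],[0.17,0.82,0],[0.17,0.82,0],[0.17,0.82,0]], rot=[[0,0,0],[0,0,0],[0,0,0],[0,0,0],[0,0,0],[0,0,0]], hand=[0.1,0.1,0.1,0.1,0.1,0.1])

```text
time_s: 18.88
ee_pos: [621.3, 161.4, 257.9]
ee_rot: [118.6, -89.6, 147.2]
force: [-0.3, -0.5, -0.7]
gripper_width: 17.4
gripper_force: 25.0
```

```bash
python3 - <<'E'
from h import *
goto([621,165,245],86,90,0)
s=viewer.grab_frame("scene"); t=viewer.grab_frame("top"); save(s,"s10"); save(t,"t10")
for f in(s,t):
  for q in("tool","crock_mouth"):
    r=spotter.landmark_of(f,q); print(q,[(np.array(x["position"]),round(x["score"],2)) for x in r[:1]])
print("expected tool end",proj(s,[621,160,150]),proj(t,[621,160,150]),"mouth",proj(s,[621,160,123]),proj(t,[621,160,123]))
a=cv2.imread("pics/s10.png")[60:240,280:480]; b=cv2.imread("pics/t10.png")[110:230,160:293]
cv2.imwrite("pics/v9.png",np.hstack([cv2.resize(a,(400,360)),cv2.resize(b,(399,360))]))
E
```

```text
t 18.8833 pos [621.259 161.429 257.854] rot [118.58  -89.562 147.223] w 17.39733084695774 q [-17.258  39.448 101.148  79.705  98.084 -51.734]
d/120 [-0.002  0.03  -0.107] r/1.5 [0.003 0.004 0.002] mm 13.342847728479116 deg 0.480181743032089
tool []
crock_mouth [(array([362.8, 179.7]), 0.94)]
tool [(array([224.9, 162.4]), 0.61)]
crock_mouth [(array([228. , 163.5]), 0.91)]
expected tool end [368.299 173.41 ] [225.433 163.556] mouth [366.706 182.06 ] [226.438 166.309]
```

View pics/v9.png

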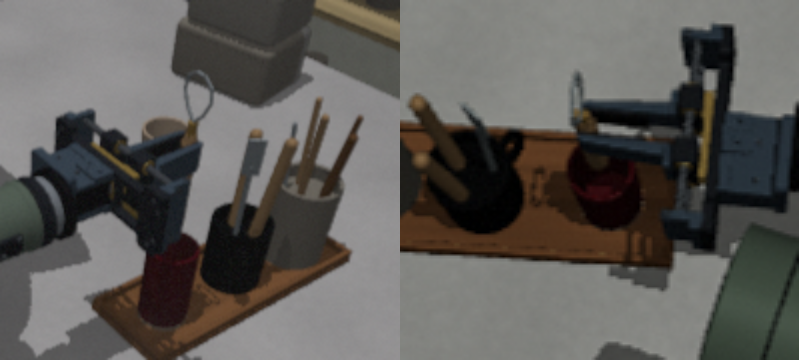

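Tool hangs over the mouth: handle end at top-view px ≈(225,162), mouth centre ≈(228,165), within the 17 mm margin. Lower it.

>>> apply_moves(delta_pos=[[0,0,-0.08],[0,0,-0.18],[0,0,-0.28],[0,0,-0.38],[0,0,-0.46],[0,0,-0.5],[0,0,-0.5]], rot=[[0,0,0],[0,0,0],[0,0,0],[0,0,0],[0,0,0],[0,0,0],[0,0,0]], hand=[0.1,0.1,0.1,0.1,0.1,0.1,0.1])

```text
time_s: 19.77
ee_pos: [621.3, 161.2, 195.0]
ee_rot: [158.1, -89.9, 107.6]
force: [0.1, 0.1, -0.4]
gripper_width: 17.7
gripper_force: 25.0
```

```bash
python3 - <<'E'
from h import *
goto([621,163,145],86,90,0); print(env.state()["force"])
s=viewer.grab_frame("scene"); t=viewer.grab_frame("top"); save(s,"s11"); save(t,"t11")
a=cv2.imread("pics/s11.png")[80:240,300:478]; b=cv2.imread("pics/t11.png")[120:220,180:291]
cv2.imwrite("pics/v10.png",np.hstack([cv2.resize(a,(400,360),interpolation=2),cv2.resize(b,(400,360),interpolation=2)]))
E
```

```text
t 19.7667 pos [621.293 161.184 194.983] rot [158.119 -89.87  107.601] w 17.654442709425584 q [-17.289  44.791 102.53   78.931  96.879 -58.051]
d/120 [-0.002  0.015 -0.417] r/1.5 [0.001 0.    0.003] mm 50.01705333455207 deg 0.3084840248679916
[ 0.08   0.106 -0.366]
```

View pics/v10.png

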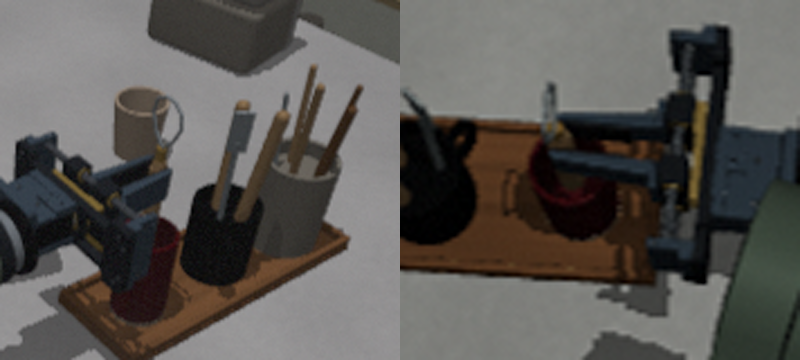

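The handle is inside the mouth (scene crop 155,215; top crop 565,175), with no contact force. Lower the rest, watching force.

>>> apply_moves(delta_pos=[[0,0,-0.06],[0,0,-0.14],[0,0,-0.22],[0,0,-0.3],[0,0,-0.34],[0,0,-0.36],[0,0,-0.36]], rot=[[0,0,0],[0,0,0],[0,0,0],[0,0,0],[0,0,0],[0,0,0],[0,0,0]], hand=[0.1,0.1,0.1,0.1,0.1,0.1,0.1])

```text
time_s: 20.45
ee_pos: [621.4, 161.1, 152.8]
ee_rot: [130.1, -89.8, 135.6]
force: [1.2, -0.9, -0.9]
gripper_width: 18.0
gripper_force: 25.0
```

>>> apply_moves(delta_pos=[[0,0,-0.01],[0,0,-0.02],[0,0,-0.03],[0,0,-0.04],[0,0,-0.05],[0,0,-0.05]], rot=[[0,0,0],[0,0,0],[0,0,0],[0,0,0],[0,0,0],[0,0,0]], hand=[0.1,0.1,0.1,0.1,0.1,0.1])

```text
time_s: 20.95
ee_pos: [621.4, 161.1, 147.5]
ee_rot: [123.4, -89.7, 142.3]
force: [1.0, -0.0, -0.7]
gripper_width: 17.9
gripper_force: 25.0
```

>>> apply_moves(delta_pos=[[0,0,0],[0,0,0],[0,0,0],[0,0,0],[0,0,0],[0,0,0],[0,0,0],[0,0,0]], rot=[[0,0,0],[0,0,0],[0,0,0],[0,0,0],[0,0,0],[0,0,0],[0,0,0],[0,0,0]], hand=[0.9,0.9,0.9,0.9,0.9,0.9,0.9,0.9])

```text
time_s: 21.62
ee_pos: [621.5, 161.1, 147.7]
ee_rot: [120.7, -89.7, 145.0]
force: [-0.3, -0.0, 1.1]
gripper_width: 68.3
gripper_force: 0.0
```

```bash
python3 - <<'E'
from h import *
st=env.state(); print(st["force"],st["gripper_width"])
s=viewer.grab_frame("scene"); t=viewer.grab_frame("top"); save(s,"s12"); save(t,"t12")
for n,f in(("s",s),("t",t)):
    for q in("tool","crock"):
        print(n,q,[(np.array(x["box"]),round(x["score"],2)) for x in spotter.trace(f,q)[:1]],[np.array(x["position"]) for x in spotter.landmark_of(f,q)[:1]])
E
```

```text
[-0.27  -0.021  1.059] 68.29123586952599
s tool [(array([365.2, 176.1,   6.6,  12.9]), 0.47)] []
s crock [(array([367.4, 200.5,  23.1,  47.2]), 0.95)] [array([360.6, 215.8])]
t tool [(array([228.8, 166.4,   9.6,  13.5]), 0.67)] [array([229.3, 176.9])]
t crock [(array([227. , 171.9,  27.8,  33.1]), 0.86)] [array([226.3, 173.7])]
```

>>> apply_moves(delta_pos=[[0,0,0],[0,0,0],[0,0,0],[0,0,0],[-0.01,-0.1,0],[-0.02,-0.25,0],[-0.03,-0.45,0],[-0.05,-0.65,0],[-0.06,-0.85,0],[-0.06,-0.85,0]], rot=[[0,0,0],[0,0,0],[0,0,0],[0,0,0],[0,0,0],[0,0,0],[0,0,0],[0,0,0],[0,0,0],[0,0,0]], hand=[0.9,0.9,0.9,0.9,0.9,0.9,0.9,0.9,0.9,0.9])

```text
time_s: 22.95
ee_pos: [615.2, 54.5, 147.6]
ee_rot: [118.4, -89.6, 147.0]
force: [1.0, -0.7, 0.7]
gripper_width: 82.3
gripper_force: 0.0
```

>>> apply_moves(delta_pos=[[-0.06,-0.3,0.1],[-0.06,-0.6,0.2],[-0.06,-0.9,0.3],[-0.06,-0.9,0.3],[-0.06,-0.9,0.3],[-0.06,-0.9,0.3]], rot=[[0,0,0],[0,0,0],[0,0,0],[0,0,0],[0,0,0],[0,0,0]], hand=[0.9,0.9,0.9,0.9,0.9,0.9])

```text
time_s: 23.45
ee_pos: [606.7, -48.7, 183.3]
ee_rot: [128.4, -89.8, 137.4]
force: [0.5, 1.0, -0.2]
gripper_width: 82.1
gripper_force: 0.0
```

```bash
python3 - <<'E'
from h import *
s=viewer.grab_frame("scene"); t=viewer.grab_frame("top"); save(s,"s13"); save(t,"t13")
ms=[spotter.trace(f,"crock")[0]["mask"].astype(float) for f in(s,t)]; print("fit",fit([s,t],ms,standing,[622,157],[8,8]))
for n,f in(("s",s),("t",t)):
    for q in("tool","cup","crock_black","crock_white"):
        print(n,q,[(np.array(x["box"]),round(x["score"],2)) for x in spotter.trace(f,q)[:1]])
a=cv2.imread("pics/s13.png")[90:240,300:467]; b=cv2.imread("pics/t13.png")[120:220,150:261]
cv2.imwrite("pics/v11.png",np.hstack([cv2.resize(a,(400,360),interpolation=2),cv2.resize(b,(400,360),interpolation=2)]))
E
```

```text
fit (array([622.212, 160.169]), np.float64(0.3079610522486964))
s tool [(array([367.3, 170.6,  11. ,  36.7]), 0.61)]
s cup [(array([364. , 136.1,  22.7,  35.8]), 0.78)]
s crock_black [(array([404.5, 166. ,  48.7,  82.8]), 0.95)]
s crock_white [(array([437. , 156.2,  45.6,  80.7]), 0.72)]
t tool [(array([228.3, 163.2,  10.6,  22.7]), 0.56)]
t cup [(array([143.1, 249.1,  31.4,  25.5]), 0.69)]
t crock_black [(array([180.9, 164.7,  35.1,  47.7]), 0.76)]
t crock_white [(array([143.1, 157.6,  42.7,  52.3]), 0.94)]
```

View pics/v11.png

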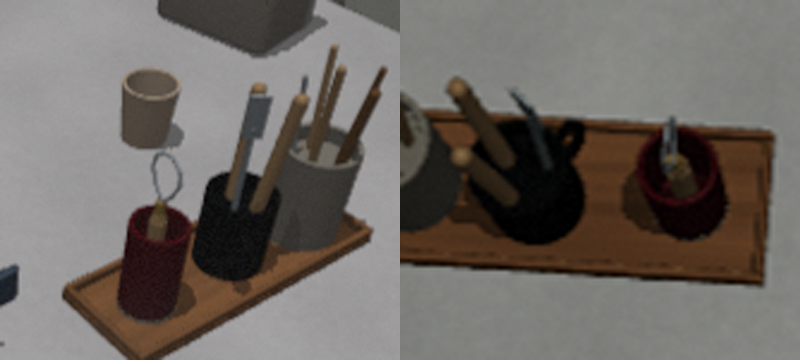

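The crock stands upright in the tray's free end (crop 155,265) with the tool in it, loop up (165,175). The other crocks and the cup have not moved, and the arm is clear.

```bash
python3 -c "
from workcell import env
print(env.job_done())"
```

```text
the job is handed in; nothing more can be done
None
```

The burgundy crock was set down gently and stands upright in the tray's free end, with the ribbon tool back in it loop up (let go about 30 mm above the crock's floor); the other two crocks and the cup look unmoved, and the job was handed in at about 24 s.

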